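# Slide the oil bottle home into the empty bottle stand

### The job

Push the dark green oil bottle that stands by itself in the middle of the worktop into the empty one of the two wooden bottle stands until it is fully home against the back wall. Push it with the fingers, low on its body, so that it slides along the worktop and stays upright: do not lift, carry or tip it. Leave the other bottle in its stand, the pepper mill and the cup where they are.

Things in the scene. Friction and masses are not known exactly. Their poses are not given: they have to be found in the camera images.
- oil_bottle: tall slim round dark green glass bottle with a narrow capped neck, 73 mm in diameter, straight-sided up to about 180 mm, 313 mm tall, about 0.6 kg, loose, standing free on the worktop, to the right of the stands. Origin: centre of its underside, z up; yaw does not matter. Pushed below about 30 mm up it slides, at a few newtons; pushed high up it tips
- empty_stand: empty bottle stand: a U of wooden walls 40 mm high, 12 mm thick, no floor, fixed, its mouth toward the right of the worktop. x points from the mouth to the back wall, z up. Origin: on the worktop where the oil bottle's centre stands when fully home; inner faces: back at x +37 mm, sides at y +-48 mm. Lips flare slightly and end at x -70 mm; 145 mm wide outside
- full_stand: the other bottle stand, same shape, size and axes, occupied by the other bottle
- stood_bottle: the other bottle, 81 mm in diameter, 298 mm tall, loose, already standing home in the full stand; leave it alone. Origin at the centre of its underside
- pepper_mill: a pepper mill of turned wood, 58 mm in diameter, 200 mm tall, loose, standing beyond the stands on the left; leave it alone. Origin at the centre of its underside
- cup: a cup of coffee, 93 x 120 mm with its handle, 59 mm tall, loose, standing on the right; leave it alone. Origin at the centre of its underside
Mind the look-alikes: they are no part of the job. What is shaped like the empty_stand but yellow is not meant.

How it is judged:
By the outcome, as a careful person would: the job done as asked, in the order asked, and still so for the second after the job is handed in, with the robot touching nothing.
It also fails if it takes over 58 s, if anything falls off the work surface, if the arm or the gripper's body presses on something with over 40 N, if the wrist force passes 120 N, or if a joint passes its speed limit or range.

### The arm

A 6-joint arm with a two-finger parallel gripper is mounted at the origin on a cart in front of the work surface, level with it; the furniture and walls round the work are solid. World frame = base frame: x ahead of the robot, y to its left, z up, the work surface at z = 0. Lengths are in m, angles in rad, forces in N, time in s.
With the tool pointing down it reaches from about 0.375 to 0.9 m from the base axis. Payload 3.1 kg.
Tool frame: the origin (TCP) lies at the very end of the fingers, on their centre line; the grasp point (between the pads) lies 19 mm behind it; z points along the fingers, y is the line along which they close (so a half turn about z gives the same grasp; the last joint's range is limited). The gripper opens to 87 mm and grips with 3 to 60 N. Pads are 19 mm wide; open, the fingers measure 117 mm over their backs; the gripper's body (75 mm by 190 mm) begins 51 mm behind the grasp point.
Start: joints at [0.974, 0.527, 1.433, -0, 1.181, -0.178], TCP at [0.254, 0.571, 0.223] pointing down, gripper open.
Joint ranges: [-3.08, 3.08], [-0.75, 2.2], [0.22, 2.44], [-1.43, 4.57], [0, 2.65], [-2.85, 2.85]. Speed limits (rad/s): [2.79, 2.79, 3.14, 3.14, 3.14, 3.14].

### API

Orientations are given as a unit quaternion [x, y, z, w].
In Python, from rig import robot gives the robot as it stands. The module is installed in compiled form; this text tells all that it offers.
- The arm moves only by the tool servo_tool, never from a script. Its argument "rows" is one flat list of numbers, 5 for each row, row after row: the closure, from -1 (fully open) to 1 (shut), so that 0 is half open, then the shift along the tool's x, y, z in m, then the turn about the tool's z in degrees. A call has 1 to 5 rows; each row shifts and turns the commanded pose from where the row before left it, along the tool's axes as they then stand; what a row does not reach is not made up. A row lasts 1/12 s, in which the tool goes at most 41.7 mm and 7.16 degrees, less where a joint would pass 70% of its speed; a pose out of reach is approached as far as the arm can. A call with a gripper value outside its range is refused whole. The fingers move at their own pace and stop on an object; "newtons" is the grip in N (left out, the last holds). Time passes only in rows, so rows that do not move let the fingers close. It gives the time, the measured TCP pose, the force, the opening and the grip force at its end, in the units of the state.
- robot.get_obs(): the state, without advancing time (a new reading comes with each control period).
- robot.camera(name): name is "side" or "top"; returns a dict with "pixels" (384x512x3 uint8, red, green, blue), "intrinsics" (3x3 intrinsics, pixels), "dist" ([k1, k2, p1, p2, k3] as OpenCV has them; the pictures are not rectified), "rvec" (rotation vector, rad) and "tvec" (3), from world to camera coordinates, as OpenCV has them. Camera axes: x right, y down, z forward; pixel columns grow to the right and rows downward; lengths in m; the calibration is good to about 2 mm. A picture is of the moment at which its call begins. There is no depth.
- robot.hand_in(): hands the job in; it is judged then, once.
Trained networks look in a picture, given as the dict that the camera call returned (one of the last four; its "shot" number tells which), for a name from the list of things; names that differ only in an ending like _2 or _b are one class to them, and where a whole thing is asked for, a point or a joint stands for the part that bears it (a point fixed in the world has none). Each returns a list of dicts, best first, with "score" (0 to 1); they miss things now and then, are a little off and sometimes report something else, mostly with a low value. They report only what shows in the picture. A call takes as long as a camera call. They do not tell look-alikes from the thing itself.
- robot.spot_in(picture, query): "at" ([x, y, z] in m, in world coordinates, good to about 4 mm: the middle of the surface that is visible of it).
- robot.outline_of(picture, query): "region" (384x512 bool, what is visible of it).
- robot.place_of(picture, query): "at" ([x, y, z] in m, in world coordinates, good to about 4 mm: a listed point, or the origin of a listed thing).
The state is a dict: "time": time; "q": joint angles; "joint_velocities": joint speeds; "joint_torque": joint torques, N m; "position": TCP position; "tool_rot": TCP orientation; "ft_force": force on the tool from outside, world axes, zero at the start; "moment": the same for the moment, N m; "grip_width": finger opening in m; "grip_force": force on a finger pad.
Only numpy, scipy, OpenCV 4.12 (cv2) and the standard library are available. Lean on these libraries where they do the work, as an engineer would, in place of code of your own. Each camera call takes 0.05 s, during which the arm holds its last target. There are 200 camera calls.

## Working session

There is one attempt and no reset: what is moved stays moved. The work goes in short steps, Python scripts to look and compute and a tool call to move; the robot and the scene stay as the last step left them, time stands still between calls to the robot, and variables do not carry over. Pictures are saved under pics/ and viewed, at most 10 in all, crops included, and the job is handed in when it is done.

Besides the shell and the picture viewer there is one more tool, called after ">>>" as a command line: name --argument value ..., lists and objects as JSON in quotes. servo_tool: Moves the arm, as the interface text tells. Its arguments: {"type":"object","properties":{"rows":{"type":"array","items":{"type":"number"}},"newtons":{"type":"number"}},"required":["rows"]}

```bash
mkdir -p pics
python3 - <<'E'
from rig import robot
import cv2,numpy as np
o=robot.get_obs();print(o['time'],o['position'],o['tool_rot'],o['grip_width'],o['ft_force'])
ims=[]
for c in('top','side'):
    p=robot.camera(c);ims.append(p['pixels'])
    R=cv2.Rodrigues(np.array(p['rvec']))[0];print(c,'cam at',-R.T@np.array(p['tvec']).ravel())
    for n in('oil_bottle','empty_stand','full_stand','stood_bottle','pepper_mill','cup'):
        print(n,[(np.round(d['at'],3).tolist(),round(d['score'],2)) for d in robot.place_of(p,n)])
for i,n in zip(ims,('top','side')):cv2.imwrite(f'pics/{n}0.png',i[...,::-1])
E
```

```text
0.0 [0.25371645 0.57039245 0.22159247] [ 2.07857500e-01  9.78158547e-01 -9.84034306e-04 -3.83990428e-04] 0.08703931173205902 [-0.6431697  -0.33132954  0.27425408]
top cam at [-0.05384132 -0.12795996  1.65366108]
oil_bottle [([0.538, -0.012, -0.0], 0.97), ([0.646, 0.247, 0.001], 0.44)]
empty_stand [([0.533, 0.577, 0.0], 0.67)]
full_stand [([0.645, 0.247, -0.004], 0.72), ([0.463, -0.295, 0.003], 0.19)]
stood_bottle [([0.646, 0.234, 0.001], 0.76)]
pepper_mill [([0.539, 0.393, -0.002], 0.95)]
cup [([0.465, -0.293, 0.004], 0.63)]
side cam at [-0.11444068 -0.60506983  1.07882395]
oil_bottle [([0.538, -0.009, 0.002], 0.74)]
empty_stand [([0.469, 0.212, -0.003], 0.67), ([0.532, 0.571, 0.001], 0.6)]
full_stand [([0.646, 0.245, 0.001], 0.71), ([0.54, -0.008, 0.0], 0.27)]
stood_bottle [([0.649, 0.236, -0.002], 0.86)]
pepper_mill [([0.537, 0.392, -0.0], 0.73)]
cup [([0.464, -0.287, 0.002], 0.82)]
```

View pics/top0.png

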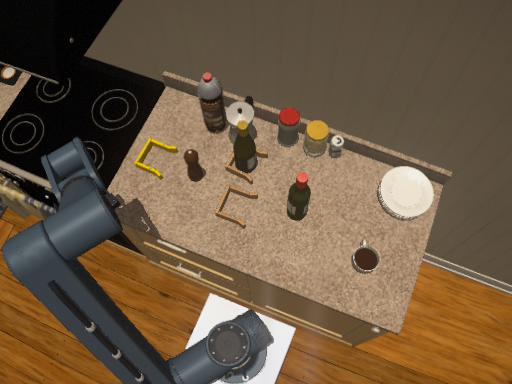

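View pics/side0.png

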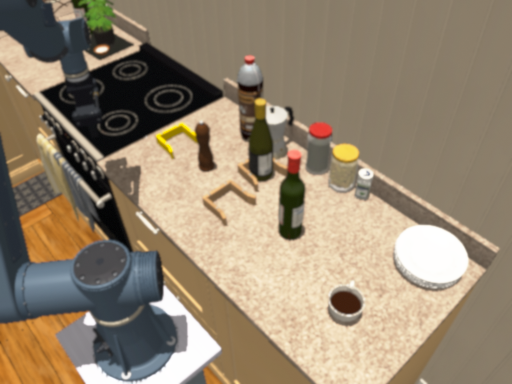

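The worktop shows the oil bottle at top (298,200), the empty wooden stand at top (236,205) and side (228,198), and the yellow look-alike at far left (155,155). I'll enlarge the empty stand in both views to measure its pose.

```bash
cat > h.py <<'E'
import cv2,numpy as np
from rig import robot
def proj(p,X):
    return cv2.projectPoints(np.array(X,float).reshape(-1,3),np.array(p['rvec']),np.array(p['tvec']),np.array(p['intrinsics']),np.array(p['dist']))[0].reshape(-1,2)
def onplane(p,uv,z):
    n=cv2.undistortPoints(np.array(uv,float).reshape(-1,1,2),np.array(p['intrinsics']),np.array(p['dist'])).reshape(-1,2)
    R=cv2.Rodrigues(np.array(p['rvec']))[0];c=-R.T@np.array(p['tvec']).ravel()
    d=np.c_[n,np.ones(len(n))]@R
    return c+d*((z-c[2])/d[:,2])[:,None]
E
python3 - <<'E'
from h import *
out=[]
for c,(u,v) in(('top',(205,170)),('side',(190,165))):
    p=robot.camera(c);im=p['pixels'][v:v+70,u:u+70,::-1]
    out.append(cv2.resize(im,(390,390),interpolation=cv2.INTER_CUBIC))
    for d in robot.outline_of(p,'empty_stand'):
        m=d['region'];ys,xs=np.nonzero(m);print(c,d['score'],m.sum(),xs.min(),xs.max(),ys.min(),ys.max())
cv2.imwrite('pics/crop.png',np.hstack(out))
E
```

```text
top 0.79 544 215 257 185 227
top 0.76 491 134 177 139 178
side 0.85 559 155 197 123 158
side 0.61 831 203 255 179 225
```

View pics/crop.png

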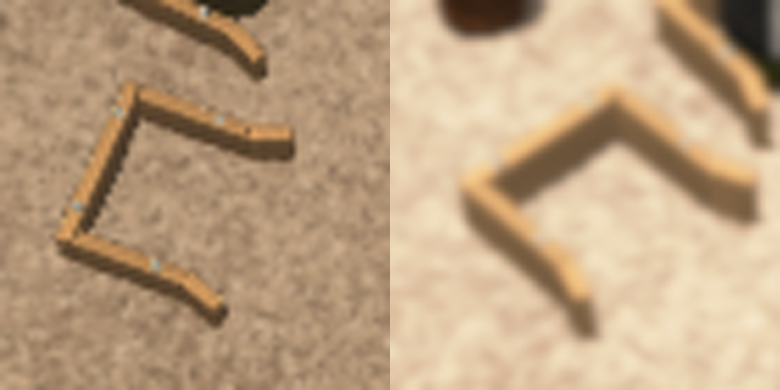

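Run:
```python
from h import *
from scipy.optimize import minimize
P={c:robot.camera(c) for c in('top','side')}
for c,o,pts in(('top',(205,170),[(58,238),(127,85),(222,310),(294,130)]),('side',(190,165),[(72,182),(224,86),(198,290),(366,180)])):
    print(c,np.round(onplane(P[c],np.array(pts)/(390/70)-.4+np.array(o),.04),3).tolist())
M={}
for c in P:
    ds=robot.outline_of(P[c],'empty_stand')
    M[c]=next(d['region'] for d in ds if np.nonzero(d['region'])[1].mean()>200)
segs=[[(.043,-.054),(.043,.054)],[(.043,.054),(-.035,.054)],[(.043,-.054),(-.035,-.054)],[(-.035,.054),(-.067,.066)],[(-.035,-.054),(-.067,-.066)]]
def render(p,x):
    im=np.zeros((384*4,512*4),np.uint8);c,s=np.cos(x[2]),np.sin(x[2])
    for a,b in segs:
        a,b=np.array(a),np.array(b);t=(b-a)/np.hypot(*(b-a));n=np.array([-t[1],t[0]])*.006
        q=np.array([a-t*.005+n,a-t*.005-n,b+t*.003+n,b+t*.003-n])@np.array([[c,s],[-s,c]])+x[:2]
        X=[(*k,z) for k in q for z in(0,.04)]
        cv2.fillConvexPoly(im,cv2.convexHull(((proj(p,X)+.5)*4).astype(np.float32)).astype(int),255)
    return cv2.resize(im,(512,384),interpolation=cv2.INTER_AREA)/255.
def cost(x):return sum(np.abs(render(P[c],x)-M[c]).sum() for c in P)
def cost1(x,c):return np.abs(render(P[c],x)-M[c]).sum()
best=min((minimize(cost,(.469,.212,a),method='Nelder-Mead',options=dict(initial_simplex=[(.469,.212,a),(.479,.212,a),(.469,.222,a),(.469,.212,a+.1)])) for a in(1.3,1.57,1.8)),key=lambda r:r.fun)
print(best.x,best.fun)
for c in P:
    r=minimize(cost1,best.x,args=(c,),method='Nelder-Mead',options=dict(initial_simplex=best.x+np.array([(0,0,0),(.006,0,0),(0,.006,0),(0,0,.06)])));print(c,r.x,r.fun)
# bottle: mask axis in both
for c in P:
    print(c,[(np.round(d['at'],4).tolist(),round(d['score'],2)) for d in robot.place_of(P[c],'oil_bottle')])
    m=next(d['region'] for d in robot.outline_of(P[c],'oil_bottle'))
    f=lambda x:(lambda im:np.abs(im-m).sum())(bot(P[c],x))
    def bot(p,x):
        im=np.zeros((384,512),np.uint8);t=np.linspace(0,2*np.pi,40)
        X=[(x[0]+.0365*np.cos(a),x[1]+.0365*np.sin(a),z) for a in t for z in(0,.18)]
        Y=[(x[0]+.015*np.cos(a),x[1]+.015*np.sin(a),z) for a in t for z in(.22,.313)]
        for Q in(X,Y,):cv2.fillConvexPoly(im,cv2.convexHull(proj(p,Q).astype(np.float32)).astype(int),1)
        return im.astype(float)
    r=minimize(f,(.538,-.01),method='Nelder-Mead',options=dict(initial_simplex=[(.538,-.01),(.546,-.01),(.538,0)]));print(c,r.x,r.fun)
```

```text
top [[0.411, 0.253, 0.04], [0.525, 0.255, 0.04], [0.406, 0.137, 0.04], [0.537, 0.142, 0.04]]
side [[0.411, 0.252, 0.04], [0.524, 0.253, 0.04], [0.412, 0.141, 0.04], [0.534, 0.14, 0.04]]
[0.47117017 0.20946369 1.58814467] 226.76078431372548
top [0.47119636 0.20946362 1.59107055] 100.2235294117647
side [0.47111015 0.20965445 1.58889437] 124.61176470588234
top [([0.5373, -0.0083, -0.0008], 0.58)]
top [ 0.53845013 -0.01078415] 45.0
side [([0.5401, -0.0071, 0.0016], 0.56)]
side [ 0.5435166  -0.00501709] 125.0
```

Stand: origin about (0.469, 0.208), pointing along world +y (both views agree within 3 mm). Bottle: about (0.539, -0.008). The tool stays vertical, so I need to check that the gripper body doesn't touch the tall bottle before the fingers do. I'll look at the gripper's shape.

Run:
```python
from h import *
P={c:robot.camera(c) for c in('top','side')}
o=robot.get_obs();t=np.array(o['position']);from scipy.spatial.transform import Rotation as Ro
R=Ro.from_quat(o['tool_rot']).as_matrix();print(np.round(R,3))
out=[]
for c,s in(('top',100),('side',120)):
    p=P[c];im=np.ascontiguousarray(p['pixels'][...,::-1]);X=[t]+[t+R@np.array(v) for v in((.0,.0,-.07),(0,.0585,0),(.0375,0,-.07),(0,.095,-.07),(0,-.095,-.07))]
    uv=proj(p,X);cx,cy=np.maximum(0,uv[1].astype(int)-s//2);k=390/s
    big=cv2.resize(im[cy:cy+s,cx:cx+s],None,fx=k,fy=k,interpolation=cv2.INTER_CUBIC)
    big=cv2.convertScaleAbs(big,alpha=1.8,beta=20)
    for q,col in zip(uv,[(0,0,255),(255,255,255),(0,255,0),(255,0,0),(0,255,255),(0,255,255)]):cv2.circle(big,tuple(int(v) for v in (q-[cx,cy]+.5)*k),4,col,-1)
    out.append(cv2.resize(big,(390,390)))
cv2.imwrite('pics/grip.png',np.hstack(out))
```

```text
[[-0.914  0.407 -0.   ]
 [ 0.407  0.914  0.   ]
 [ 0.     0.    -1.   ]]
```

View pics/grip.png

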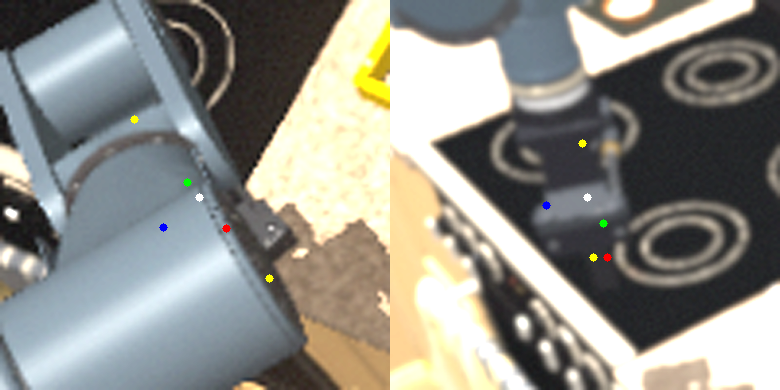

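Inconclusive at this angle: the hand is partly hidden. I'll lift and travel to the open area to the right of the bottle, then look at the gripper there.

>>> servo_tool --rows '[-1,0,0,-0.04,0,-1,0,0,-0.04,0,-1,0,0,-0.04,0,-1,0,0,-0.04,0,-1,-0.028,-0.025,0,0]'

```text
time: 1.82
position: [0.2705, 0.5446, 0.3926]
tool_rot: [0.205, 0.979, 0.011, 0.003]
ft_force: [1.8, 1.1, 1.4]
grip_width: 0.087
grip_force: 0.0
```

>>> servo_tool --rows '[-1,-0.028,-0.025,0,0,-1,-0.028,-0.025,0,0,-1,-0.028,-0.025,0,0,-1,-0.028,-0.025,0,0,-1,-0.028,-0.025,0,0]'

```text
time: 2.23
position: [0.3468, 0.364, 0.3827]
tool_rot: [0.208, 0.978, 0.0, 0.0]
ft_force: [0.6, 0.5, -0.3]
grip_width: 0.0873
grip_force: 0.0
```

>>> servo_tool --rows '[-1,-0.028,-0.025,0,0,-1,-0.028,-0.025,0,0,-1,-0.028,-0.025,0,0,-1,-0.028,-0.025,0,0,-1,-0.028,-0.025,0,0]'

```text
time: 2.65
position: [0.4239, 0.1928, 0.3828]
tool_rot: [0.208, 0.978, 0.0, 0.0]
ft_force: [1.0, 0.3, 0.0]
grip_width: 0.0871
grip_force: 0.0
```

>>> servo_tool --rows '[-1,-0.028,-0.025,0,0,-1,-0.028,-0.025,0,0,-1,-0.028,-0.025,0,0,-1,-0.028,-0.025,0,0,-1,-0.028,-0.025,0,0]'

```text
time: 3.07
position: [0.5011, 0.0215, 0.3828]
tool_rot: [0.208, 0.978, 0.0, 0.0]
ft_force: [0.3, -0.0, -0.9]
grip_width: 0.0865
grip_force: 0.0
```

>>> servo_tool --rows '[-1,-0.028,-0.025,0,0,-1,-0.028,-0.025,0,0,-1,-0.028,-0.025,0,0,-1,-0.028,-0.025,0,0,-1,-0.028,-0.025,0,0]'

```text
time: 3.48
position: [0.5782, -0.1496, 0.3826]
tool_rot: [0.208, 0.978, 0.0, 0.0]
ft_force: [0.6, 0.9, 0.5]
grip_width: 0.0867
grip_force: 0.0
```

```bash
cat > v.py <<'E'
from h import *
import sys
from scipy.spatial.transform import Rotation as Ro
P={c:robot.camera(c) for c in('top','side')}
o=robot.get_obs();t=np.array(o['position']);R=Ro.from_quat(o['tool_rot']).as_matrix()
out=[];s=int(sys.argv[2])
for c in P:
    p=P[c];im=np.ascontiguousarray(p['pixels'][...,::-1])
    uv=proj(p,[t+R@np.array(v) for v in((0,0,0),(0,.0585,0),(0,-.0585,0),(.0375,.095,-.07),(.0375,-.095,-.07),(-.0375,-.095,-.07),(-.0375,.095,-.07),(0,0,-.07))])
    cx,cy=np.clip(uv[0].astype(int)-s//2,0,[512-s,384-s]);k=390/s
    big=cv2.convertScaleAbs(cv2.resize(im[cy:cy+s,cx:cx+s],(390,390),interpolation=cv2.INTER_CUBIC),alpha=1.6,beta=15)
    for q,col in zip(uv,[(0,0,255)]+[(0,255,0)]*2+[(0,255,255)]*4+[(255,255,255)]):cv2.circle(big,tuple(int(v) for v in (q-[cx,cy]+.5)*k),3,col,-1)
    out.append(big)
cv2.imwrite(sys.argv[1],np.hstack(out))
E
python3 v.py pics/grip2.png 130
```

```text
(no output)
```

View pics/grip2.png

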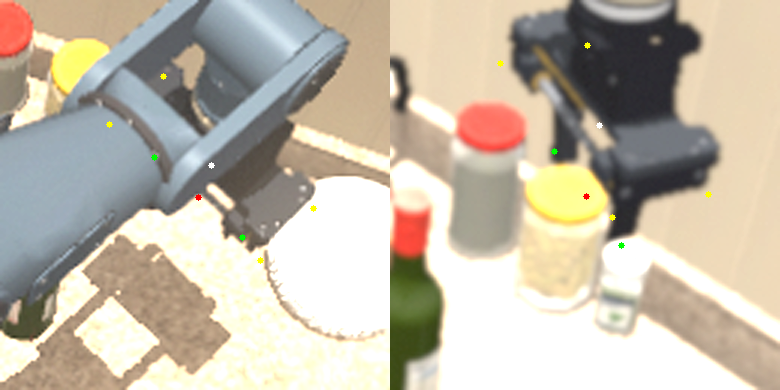

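The side crop shows the hand, with the 190 mm bar along tool y and the fingers centred under it. With a vertical tool, the body's flat x face (about 75 mm above the fingertips) sits 28 mm ahead of the fingers. I'll check the free space and q6 before descending.

Run:
```python
from h import *
p=robot.camera('top');print(np.round(robot.get_obs()['q'],2))
print(np.round(onplane(p,[(316,155),(337,157),(380,205),(405,218),(298,219),(286,145),(160,172)],0),3).tolist())
```

```text
[-0.44  0.35  1.28 -0.    1.51 -1.59]
[[0.782, -0.0, 0.0], [0.805, -0.078, 0.0], [0.679, -0.29, 0.0], [0.665, -0.392, 0.0], [0.513, -0.028, 0.0], [0.778, 0.122, 0.0], [0.49, 0.525, 0.0]]
```

>>> servo_tool --rows '[1,0,0,0,6.6,1,0,0,0,6.6,1,0,0,0,6.6,1,0,0,0,6.6,1,0,0,0,6.6]'

```text
time: 4.05
position: [0.5771, -0.146, 0.3828]
tool_rot: [0.479, 0.878, 0.0, -0.0]
ft_force: [0.1, 0.0, 0.1]
grip_width: 0.0615
grip_force: 0.0
```

>>> servo_tool --rows '[1,0.018,0.022,-0.0,0,1,0.018,0.023,0,0,1,0,0,0.038,0,1,0,0,0.04,0,1,0,0,0.04,0]'

```text
time: 4.47
position: [0.5959, -0.0908, 0.2648]
tool_rot: [0.476, 0.88, 0.0, 0.002]
ft_force: [0.1, 0.6, -0.8]
grip_width: 0.0282
grip_force: 0.0
```

>>> servo_tool --rows '[1,0,0,0.04,0,1,0,0,0.04,0,1,0,0,0.04,0,1,0,0,0.04,0,1,0,0,0.04,0]'

```text
time: 4.88
position: [0.5955, -0.0915, 0.0637]
tool_rot: [0.477, 0.879, 0.0, 0.0]
ft_force: [0.1, -0.7, 0.7]
grip_width: 0.0016
grip_force: 0.0
```

>>> servo_tool --rows '[1,0,0,0.03,0,1,0,0,0.015,0,1,0,0,0.0,0,1,0,0,0,0]'

```text
time: 5.22
position: [0.5953, -0.0918, 0.0193]
tool_rot: [0.477, 0.879, -0.0, -0.001]
ft_force: [0.1, -0.1, 0.2]
grip_width: 0.0004
grip_force: 0.0
```

>>> servo_tool --rows '[1,0,0,0.01,0,1,0,0,0.004,0,1,0.01,0,0,0,1,0.006,0,0,0,1,0.004,0,0,0]'

```text
time: 5.63
position: [0.5844, -0.0753, 0.0063]
tool_rot: [0.477, 0.879, 0.0, -0.0]
ft_force: [-0.3, 0.0, 0.6]
grip_width: 0.0004
grip_force: 0.0
```

>>> servo_tool --rows '[1,0.004,0,0,0,1,0.004,0,0,0,1,0.003,0,0,0,1,0.003,0,0,0,1,0.003,0,0,0]'

```text
time: 6.05
position: [0.5785, -0.0635, 0.0067]
tool_rot: [0.477, 0.879, 0.0, 0.003]
ft_force: [3.1, -4.8, 5.5]
grip_width: 0.0007
grip_force: 3.4
```

```bash
python3 v.py pics/push1.png 130
```

```text
(no output)
```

View pics/push1.png

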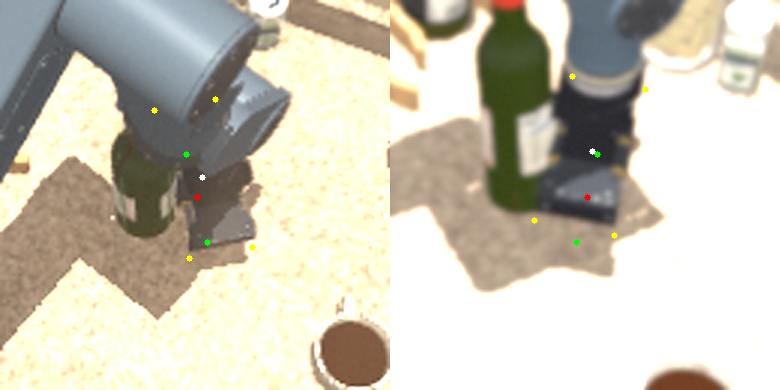

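The body or the rail is touching the bottle on its near side, and the bottle looks upright. I'll check tilt by triangulating the red cap against the base.

```bash
cat > tilt.py <<'E'
from h import *
from scipy.optimize import least_squares
def bottle():
    rays=[];base=[]
    for c in('top','side'):
        p=robot.camera(c);ds=[d for d in robot.place_of(p,'oil_bottle') if d['score']>.4]
        base.append(np.round(ds[0]['at'],3)if ds else None)
        im=p['pixels'].astype(int);m=((im[...,0]>110)&(im[...,1]<70)&(im[...,2]<70)).astype(np.uint8)
        n,l,s,ce=cv2.connectedComponentsWithStats(m)
        if ds:
            g=proj(p,[np.array(ds[0]['at'])*[1,1,0]+[0,0,.3]])[0]
            ok=[i for i in range(1,n) if s[i,4]>8]
            i=min(ok,key=lambda i:np.hypot(*(ce[i]-g)));
            if np.hypot(*(ce[i]-g))<25: rays.append((p,ce[i],s[i,4]))
    X=None
    if len(rays)==2:
        X=least_squares(lambda x:np.concatenate([proj(p,[x])[0]-u for p,u,_ in rays]),(.5,.0,.29)).x
    print('base',base,'cap',None if X is None else np.round(X,4),[r[2] for r in rays])
if __name__=='__main__':
    bottle();o=robot.get_obs();print(o['time'],np.round(o['position'],4),np.round(o['ft_force'],1))
E
python3 tilt.py
```

```text
base [array([ 0.537, -0.009,  0.004]), array([ 0.539, -0.01 ,  0.003])] cap None [np.int32(191)]
6.35 [ 0.5771 -0.063   0.006 ] [ 2.4 -4.3  5. ]
```

```bash
cat > cap.py <<'E'
from h import *
def caps(im):
    im=im.astype(int);m=((im[...,0]>110)&(im[...,1]<70)&(im[...,2]<70)).astype(np.uint8)
    n,l,s,ce=cv2.connectedComponentsWithStats(m);return [(np.round(ce[i],1).tolist(),int(s[i,4])) for i in range(1,n) if s[i,4]>60]
def mask(p):
    ds=robot.outline_of(p,'oil_bottle')
    for d in ds[:1]:
        m=d['region'];ys,xs=np.nonzero(m)
        print('rows',ys.min(),ys.max(),[(y,int(np.nonzero(m[y])[0].min()),int(np.nonzero(m[y])[0].max())) for y in range(ys.min()+5,ys.max(),15)])
p=robot.camera('side')
print(caps(cv2.imread('pics/side0.png')[...,::-1]),caps(p['pixels']));mask(p)
for X in((.539,-.008),(.533,.002)):print(X,proj(p,[(*X,0),(*X,.3)]).round(1).tolist())
E
python3 cap.py
```

```text
[([320.2, 131.1], 240), ([293.4, 165.1], 146)] [([323.0, 129.8], 148), ([284.2, 161.2], 192)]
rows 150 238 [(155, 277, 288), (170, 279, 291), (185, 275, 297), (200, 274, 299), (215, 276, 298), (230, 278, 294)]
(0.539, -0.008) [[289.4, 231.1], [293.8, 156.9]]
(0.533, 0.002) [[285.7, 230.2], [289.4, 156.1]]
```

Run:
```python
from h import *
o=robot.get_obs();print(o['time'],o['position'],o['ft_force'],o['moment'],o['tool_rot'],o['joint_torque'])
```

```text
6.45 [ 0.57712246 -0.06296582  0.00602845] [ 1.92372576 -4.71388861  4.85020951] [-0.42544563 -0.19344889  0.02343151] [4.77196681e-01 8.78795273e-01 1.13346403e-04 1.47758130e-03] [ 2.33091764e+00 -4.21407294e+01 -5.47695547e+00  4.67440747e-01
  8.18772744e-01  3.83827009e-02]
```

>>> servo_tool --rows '[1,-0.003,0,0,0,1,-0.005,0,0,0,1,-0.008,0,0,0,1,-0.008,0,0,0,1,0,0,0,0]'

```text
time: 6.87
position: [0.59, -0.0837, 0.0052]
tool_rot: [0.478, 0.879, 0.0, 0.001]
ft_force: [0.6, 0.1, -0.1]
grip_width: 0.0003
grip_force: 0.0
```

```bash
python3 cap.py; python3 tilt.py;python3 - <<'E'
from h import *
o=robot.get_obs();print(o['moment'])
E
```

```text
[([320.2, 131.1], 240), ([293.4, 165.1], 146)] [([292.6, 163.3], 176)]
rows 152 239 [(157, 286, 297), (172, 285, 297), (187, 278, 305), (202, 278, 304), (217, 277, 302), (232, 278, 300)]
(0.539, -0.008) [[289.4, 231.1], [293.8, 156.9]]
(0.533, 0.002) [[285.7, 230.2], [289.4, 156.1]]
base [array([ 0.537, -0.014, -0.   ]), array([ 0.537, -0.012,  0.001])] cap None [np.int32(170)]
7.1667 [ 0.5883 -0.0818  0.0054] [ 0.6 -0.5 -0.8]
[-0.01374811 -0.01839353  0.02854239]
```

Pushing with the body's face tips the bottle: the cap moved 24 mm while the base stayed put. It has settled back upright within about 2 mm. So the fingers must lead at the bottom, which means the tool has to lean. I'll retreat upward and test, in free space, whether an out-of-reach command leaves the tool tilted.

>>> servo_tool --rows '[1,-0.02,0,-0.02,0,1,-0.01,0,-0.04,0,1,0,0,-0.04,0,1,0,0,-0.04,0,1,0,0,-0.04,0]'

```text
time: 7.58
position: [0.6045, -0.1071, 0.1871]
tool_rot: [0.477, 0.879, -0.0, -0.001]
ft_force: [0.4, 0.1, 0.0]
grip_width: 0.0001
grip_force: 0.0
```

>>> servo_tool --rows '[1,0,0,-0.04,6.6,1,0,0,-0.04,6.6,1,0,0,-0.04,6.6,1,0,0,-0.04,6.6,1,0,0,-0.04,6.6]'

```text
time: 8.0
position: [0.6042, -0.1066, 0.3876]
tool_rot: [0.709, 0.705, -0.0, -0.0]
ft_force: [0.6, -0.5, 0.9]
grip_width: 0.0003
grip_force: 0.0
```

>>> servo_tool --rows '[1,0.04,-0.012,0,0,1,0.04,-0.012,0,0,1,0.04,-0.012,0,0,1,0.04,-0.012,0,0,1,0.04,-0.012,0,0]'

```text
time: 8.42
position: [0.5437, 0.094, 0.3855]
tool_rot: [0.707, 0.707, -0.0, -0.0]
ft_force: [0.5, 0.5, -0.2]
grip_width: 0.0007
grip_force: 0.0
```

>>> servo_tool --rows '[1,0.04,-0.012,0,0,1,0.04,-0.012,0,0,1,0.04,-0.012,0,0,1,0.04,-0.012,0,0,1,0.04,-0.012,0,0]'

```text
time: 8.83
position: [0.4837, 0.2936, 0.3855]
tool_rot: [0.707, 0.707, -0.0, -0.0]
ft_force: [0.9, -0.1, -0.0]
grip_width: 0.0005
grip_force: 0.0
```

>>> servo_tool --rows '[1,0.018,-0.036,-0.01,0,1,0.018,-0.036,-0.01,0,1,0.018,-0.036,-0.01,0,1,0.018,-0.036,-0.01,0,1,0.018,-0.036,-0.01,0]'

```text
time: 9.25
position: [0.3028, 0.3821, 0.4357]
tool_rot: [0.707, 0.707, -0.0, -0.0]
ft_force: [0.7, 0.9, 0.5]
grip_width: 0.0005
grip_force: 0.0
```

>>> servo_tool --rows '[1,0.018,-0.036,-0.01,0,1,0.018,-0.036,-0.01,0,1,0.018,-0.036,-0.01,0,1,0.018,-0.036,-0.01,0,1,0.018,-0.036,-0.01,0]'

```text
time: 9.67
position: [0.1229, 0.4716, 0.486]
tool_rot: [0.707, 0.707, -0.0, 0.0]
ft_force: [1.2, 0.7, -0.1]
grip_width: 0.0009
grip_force: 0.0
```

>>> servo_tool --rows '[1,0.03,-0.03,0,0,1,0.03,-0.03,0,0,1,0.03,-0.03,0,0,1,0.03,-0.03,0,0,1,0.03,-0.03,0,0]'

```text
time: 10.08
position: [-0.0242, 0.6195, 0.4854]
tool_rot: [0.707, 0.707, -0.0, 0.0]
ft_force: [0.6, 0.6, 1.4]
grip_width: 0.0003
grip_force: 0.0
```

>>> servo_tool --rows '[1,0.02,-0.004,0,0,1,0.02,-0.004,0,0,1,0.02,-0.004,0,0,1,0.02,-0.004,0,0,1,0.02,-0.004,0,0]'

```text
time: 10.5
position: [-0.0428, 0.7194, 0.485]
tool_rot: [0.707, 0.707, -0.001, 0.0]
ft_force: [-0.2, 0.3, 1.0]
grip_width: 0.0005
grip_force: 0.0
```

>>> servo_tool --rows '[1,0.015,0,0,0,1,0.015,0,0,0,1,0.015,0,0,0,1,0.015,0,0,0,1,0.015,0,0,0]'

```text
time: 10.92
position: [-0.0424, 0.7942, 0.485]
tool_rot: [0.707, 0.707, -0.001, 0.0]
ft_force: [-0.1, 1.1, 0.2]
grip_width: 0.0005
grip_force: 0.0
```

```bash
python3 -c "
from rig import robot;o=robot.get_obs();print(o['time'],o['q'],o['position'],o['tool_rot'])"
```

```text
10.9167 [1.48409113e+00 7.17724845e-01 3.88939500e-01 9.29143844e-05
 2.03646227e+00 1.48353635e+00] [-0.0424064   0.79423743  0.48499493] [ 7.06895669e-01  7.07317413e-01 -6.14102058e-04  4.61367978e-04]
```

>>> servo_tool --rows '[1,0.01,0,0,0,1,0.01,0,0,0,1,0.01,0,0,0,1,0.01,0,0,0,1,0.01,0,0,0]'

```text
time: 11.33
position: [-0.0415, 0.8311, 0.4753]
tool_rot: [0.707, 0.707, 0.003, -0.003]
ft_force: [-0.4, 0.0, 0.0]
grip_width: 0.0003
grip_force: 0.0
```

>>> servo_tool --rows '[1,0.01,0,0,0,1,0.01,0,0,0,1,0.01,0,0,0,1,0.01,0,0,0,1,0.01,0,0,0]'

```text
time: 11.75
position: [-0.0397, 0.8498, 0.4597]
tool_rot: [0.707, 0.707, 0.013, -0.014]
ft_force: [-0.7, 0.2, 0.8]
grip_width: 0.0004
grip_force: 0.0
```

```bash
python3 -c "
from rig import robot;o=robot.get_obs();print(o['time'],o['q'],o['position'],o['tool_rot'])"
```

```text
11.75 [1.48486965 0.83291328 0.21898637 0.00558331 2.05222366 1.48748559] [-0.03973033  0.84976745  0.45968938] [ 0.70695862  0.70700253  0.01273917 -0.01395201]
```

At the reach limit the tool does start to tilt, tip toward +y (2.2°). I'll check whether the tilt survives coming back into reach.

>>> servo_tool --rows '[1,-0.02,0,0,0,1,-0.02,0,0,0,1,-0.02,0,0,0,1,0,0,0,0,1,0,0,0,0]'

```text
time: 12.17
position: [-0.0399, 0.7888, 0.4585]
tool_rot: [0.707, 0.707, 0.013, -0.014]
ft_force: [0.8, 0.7, 0.1]
grip_width: 0.0006
grip_force: 0.0
```

The tilt persists. I'll accumulate it, approaching the limit gently and then commanding further out and up.

>>> servo_tool --rows '[1,0.02,0,0,0,1,0.015,0,0,0,1,0.01,0,0,0,1,0.01,0,0,0,1,0.01,0,0,0]'

```text
time: 12.58
position: [-0.0394, 0.8521, 0.4557]
tool_rot: [0.707, 0.707, 0.012, -0.014]
ft_force: [0.4, -10.0, 4.5]
grip_width: 0.0001
grip_force: 0.0
```

>>> servo_tool --rows '[1,0.025,0,-0.02,0,1,0.025,0,-0.02,0,1,0.025,0,-0.02,0,1,0.025,0,-0.02,0,1,0.025,0,-0.02,0]'

```text
time: 13.0
position: [-0.0345, 0.8572, 0.5008]
tool_rot: [0.705, 0.705, 0.047, -0.051]
ft_force: [-0.2, -0.4, 1.2]
grip_width: 0.0002
grip_force: 0.0
```

```bash
python3 -c "
from rig import robot;o=robot.get_obs();print(o['time'],o['q'],o['position'],o['tool_rot'])"
```

```text
13.0 [1.47440837 0.78660067 0.21803778 0.02084155 1.999347   1.48433536] [-0.03445164  0.85722672  0.50076348] [ 0.70538994  0.70541846  0.04698796 -0.0510094 ]
```

>>> servo_tool --rows '[1,0.028,0,-0.016,0,1,0.028,0,-0.016,0,1,0.028,0,-0.016,0,1,0.028,0,-0.016,0,1,0.028,0,-0.016,0]'

```text
time: 13.42
position: [-0.0297, 0.8723, 0.5271]
tool_rot: [0.702, 0.702, 0.079, -0.086]
ft_force: [0.2, 0.2, -0.5]
grip_width: 0.0005
grip_force: 0.0
```

>>> servo_tool --rows '[1,0.03,0,-0.012,0,1,0.03,0,-0.012,0,1,0.03,0,-0.012,0,1,0.03,0,-0.012,0,1,0.03,0,-0.012,0]'

```text
time: 13.83
position: [-0.0256, 0.893, 0.5487]
tool_rot: [0.697, 0.697, 0.114, -0.123]
ft_force: [-0.1, -0.6, -0.7]
grip_width: 0.0002
grip_force: 0.0
```

```bash
python3 -c "
from rig import robot;o=robot.get_obs();print(o['time'],o['q'],o['position'],o['tool_rot'])"
```

```text
13.8333 [1.45784544 0.744103   0.21814765 0.05151179 1.84673342 1.4803245 ] [-0.02564961  0.89296434  0.54869639] [ 0.6972056   0.69712101  0.11358916 -0.12257308]
```

>>> servo_tool --rows '[1,0.032,0,-0.008,0,1,0.032,0,-0.008,0,1,0.032,0,-0.008,0,1,0.032,0,-0.008,0,1,0.032,0,-0.008,0]'

```text
time: 14.25
position: [-0.022, 0.9187, 0.566]
tool_rot: [0.69, 0.69, 0.149, -0.16]
ft_force: [0.3, -0.4, -0.1]
grip_width: 0.0007
grip_force: 0.0
```

>>> servo_tool --rows '[1,0.033,0,-0.005,0,1,0.033,0,-0.005,0,1,0.033,0,-0.005,0,1,0.033,0,-0.005,0,1,0.033,0,-0.005,0]'

```text
time: 14.67
position: [-0.0189, 0.9447, 0.5857]
tool_rot: [0.681, 0.681, 0.185, -0.197]
ft_force: [0.8, 0.3, -0.1]
grip_width: 0.0006
grip_force: 0.0
```

```bash
python3 -c "
from rig import robot;import numpy as np
from scipy.spatial.transform import Rotation as R
o=robot.get_obs();print(o['time'],o['q'],o['position']);print(R.from_quat(o['tool_rot']).as_matrix().round(3))"
```

```text
14.6667 [1.4464489  0.73161358 0.21927174 0.08176746 1.64817937 1.47616515] [-0.01885363  0.94468225  0.58565157]
[[ 0.005  1.    -0.017]
 [ 0.854  0.004  0.52 ]
 [ 0.52  -0.017 -0.854]]
```

Tilt is now 31° toward +y, so the fingertips lead the body. I'll travel back over the worktop, high up, to behind the bottle with the fingers half open, as a two-finger cradle.

>>> servo_tool --rows '[0,-0.02,0,-0.01,0,0,-0.034,0,-0.017,0,0,-0.034,0,-0.017,0,0,-0.034,0,-0.017,0,0,-0.034,0,-0.017,0]'

```text
time: 15.08
position: [-0.0186, 0.769, 0.5716]
tool_rot: [0.681, 0.681, 0.185, -0.197]
ft_force: [-0.5, 0.2, 0.3]
grip_width: 0.0262
grip_force: 0.0
```

>>> servo_tool --rows '[0,-0.03,0.01,-0.02,0,0,-0.03,0.01,-0.02,0,0,-0.03,0.01,-0.02,0,0,-0.03,0.01,-0.02,0,0,-0.03,0.01,-0.02,0]'

```text
time: 15.5
position: [0.0324, 0.5892, 0.5788]
tool_rot: [0.681, 0.681, 0.185, -0.197]
ft_force: [0.5, 0.2, 0.0]
grip_width: 0.043
grip_force: 0.0
```

>>> servo_tool --rows '[0,-0.019,0.036,-0.003,0,0,-0.019,0.036,-0.003,0,0,-0.019,0.036,-0.003,0,0,-0.019,0.036,-0.003,0,0,-0.019,0.036,-0.003,0]'

```text
time: 15.92
position: [0.2133, 0.5017, 0.5393]
tool_rot: [0.681, 0.681, 0.186, -0.197]
ft_force: [0.0, 1.1, 0.1]
grip_width: 0.0435
grip_force: 0.0
```

>>> servo_tool --rows '[0,-0.019,0.036,-0.003,0,0,-0.019,0.036,-0.003,0,0,-0.019,0.036,-0.003,0,0,-0.034,0.014,-0.017,0,0,-0.034,0.014,-0.017,0]'

```text
time: 16.33
position: [0.3499, 0.3729, 0.5074]
tool_rot: [0.681, 0.681, 0.185, -0.197]
ft_force: [0.6, -0.8, 0.5]
grip_width: 0.0433
grip_force: 0.0
```

>>> servo_tool --rows '[0,-0.034,0.014,-0.017,0,0,-0.034,0.014,-0.017,0,0,-0.034,0.014,-0.017,0,0,-0.034,0.014,-0.017,0,0,-0.034,0.014,-0.017,0]'

```text
time: 16.75
position: [0.4192, 0.1831, 0.4916]
tool_rot: [0.681, 0.681, 0.185, -0.196]
ft_force: [1.2, 0.3, -0.7]
grip_width: 0.0434
grip_force: 0.0
```

>>> servo_tool --rows '[0,-0.034,0.014,-0.017,0,0,-0.034,0.014,-0.017,0,0,-0.034,0.014,-0.017,0,0,-0.034,0.014,-0.017,0,0,-0.034,0.014,-0.017,0]'

```text
time: 17.17
position: [0.4899, -0.0062, 0.4745]
tool_rot: [0.681, 0.681, 0.185, -0.196]
ft_force: [1.0, 0.1, -0.2]
grip_width: 0.0434
grip_force: 0.0
```

>>> servo_tool --rows '[0,-0.027,0.013,-0.016,0,0,-0.027,0.013,-0.016,0,0,-0.027,0.013,-0.016,0,0,-0.021,0.011,0.0,0,0,-0.021,0,0.034,0]'

```text
time: 17.58
position: [0.5437, -0.1221, 0.4249]
tool_rot: [0.682, 0.681, 0.186, -0.188]
ft_force: [0.6, -0.6, 0.4]
grip_width: 0.0434
grip_force: 0.0
```

>>> servo_tool --rows '[0,-0.021,0,0.034,0,0,-0.021,0,0.034,0,0,-0.021,0,0.034,0,0,-0.021,0,0.034,0,0,-0.021,0,0.034,0]'

```text
time: 18.0
position: [0.5358, -0.1181, 0.2204]
tool_rot: [0.681, 0.681, 0.184, -0.195]
ft_force: [0.8, -1.2, -0.6]
grip_width: 0.0437
grip_force: 0.0
```

>>> servo_tool --rows '[0,-0.021,0,0.034,0,0,-0.021,0,0.034,0,0,-0.021,0,0.034,0,0,-0.005,0,0.008,0,0,0,0,0,0]'

```text
time: 18.42
position: [0.5319, -0.1178, 0.0903]
tool_rot: [0.681, 0.68, 0.184, -0.2]
ft_force: [-0.5, 0.0, 0.5]
grip_width: 0.0436
grip_force: 0.0
```

```bash
python3 tilt.py; python3 v.py pics/pre.png 130
```

```text
base [array([ 0.54 , -0.011,  0.001]), array([0.645, 0.238, 0.001])] cap None []
18.6167 [ 0.5348 -0.1196  0.0947] [ 0.5 -0.3  0.1]
```

View pics/pre.png

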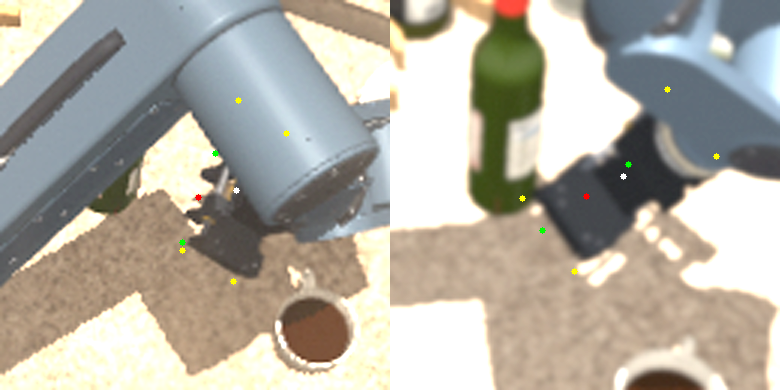

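The tilted hand stands behind the bottle with the fingertips toward it; the bottle is upright at side-crop (505,150) and clear of the arm. I'll lower and approach.

>>> servo_tool --rows '[0,-0.02,0.003,0.032,0,0,-0.012,0.002,0.02,0,0,-0.006,0,0.01,0,0,-0.003,0,0.005,0,0,0,0,0,0]'

```text
time: 19.13
position: [0.5366, -0.1186, 0.0137]
tool_rot: [0.681, 0.681, 0.184, -0.197]
ft_force: [0.2, -0.4, -0.4]
grip_width: 0.0435
grip_force: 0.0
```

```bash
cat > s.py <<'E'
from rig import robot
from scipy.spatial.transform import Rotation as R
o=robot.get_obs();print(o['time'],o['position'].round(4),o['q'].round(3),o['ft_force'].round(1));print(R.from_quat(o['tool_rot']).as_matrix().round(3))
E
python3 s.py
```

```text
19.1333 [ 0.5366 -0.1186  0.0137] [-0.656  0.868  1.614  0.472  1.079 -0.971] [ 0.2 -0.4 -0.4]
[[ 0.006  1.    -0.017]
 [ 0.854  0.004  0.52 ]
 [ 0.52  -0.018 -0.854]]
```

>>> servo_tool --rows '[0,0.017,0.003,0.0104,0,0,0.017,0,0.0104,0,0,0.01,0,0.006,0,0,0.0068,0,0.0042,0,0,0.0043,0,0.0026,0]'

```text
time: 19.55
position: [0.5398, -0.0535, 0.0146]
tool_rot: [0.681, 0.681, 0.184, -0.196]
ft_force: [-1.2, 0.0, -0.9]
grip_width: 0.0434
grip_force: 0.0
```

>>> servo_tool --rows '[0,0.0043,0,0.0026,0,0,0.0043,0,0.0026,0,0,0.0043,0,0.0026,0,0,0.0043,0,0.0026,0,0,0.0043,0,0.0026,0]'

```text
time: 19.97
position: [0.5412, -0.0323, 0.0138]
tool_rot: [0.682, 0.681, 0.184, -0.193]
ft_force: [-0.1, -7.2, 3.0]
grip_width: 0.0431
grip_force: 3.5
```

```bash
python3 s.py; python3 tilt.py; python3 cap.py
```

```text
19.9667 [ 0.5412 -0.0323  0.0138] [-0.528  0.847  1.698  0.555  0.98  -0.931] [-0.1 -7.2  3. ]
[[ 0.004  1.    -0.013]
 [ 0.858  0.003  0.514]
 [ 0.514 -0.013 -0.858]]
base [array([0.538, 0.004, 0.   ]), array([ 0.544,  0.004, -0.   ])] cap None [np.int32(185)]
20.1667 [ 0.5409 -0.0309  0.0138] [ 1.8 -4.6  0.9]
[([320.2, 131.1], 240), ([293.4, 165.1], 146)] [([290.4, 160.5], 183)]
rows 147 229 [(152, 283, 297), (167, 283, 295), (182, 277, 300), (197, 275, 300), (212, 276, 300), (227, 275, 281)]
(0.539, -0.008) [[289.4, 231.1], [293.8, 156.9]]
(0.533, 0.002) [[285.7, 230.2], [289.4, 156.1]]
```

Now it slides: the base moved 15 mm and it is upright. I'll continue diagonally toward the mouth.

>>> servo_tool --rows '[0,0.0049,-0.0036,0.003,0,0,0.0049,-0.0036,0.003,0,0,0.0049,-0.0036,0.003,0,0,0.0049,-0.0036,0.003,0,0,0.0049,-0.0036,0.003,0]'

```text
time: 20.68
position: [0.5235, -0.0022, 0.0137]
tool_rot: [0.682, 0.68, 0.185, -0.194]
ft_force: [3.1, -5.0, 0.8]
grip_width: 0.0435
grip_force: 3.0
```

```bash
python3 s.py; python3 tilt.py; python3 cap.py
```

```text
20.6833 [ 0.5235 -0.0022  0.0137] [-0.497  0.833  1.766  0.595  0.926 -0.951] [ 3.1 -5.   0.8]
[[ 0.006  1.    -0.012]
 [ 0.856  0.001  0.516]
 [ 0.516 -0.013 -0.856]]
base [array([0.521, 0.032, 0.   ]), array([0.524, 0.038, 0.001])] cap None [np.int32(187)]
20.8833 [ 0.522  -0.0008  0.0139] [ 3.1 -1.  -1.4]
[([320.2, 131.1], 240), ([293.4, 165.1], 146)] [([277.1, 157.9], 182)]
rows 145 226 [(150, 271, 283), (165, 271, 282), (180, 264, 288), (195, 264, 288), (210, 263, 287), (225, 264, 269)]
(0.539, -0.008) [[289.4, 231.1], [293.8, 156.9]]
(0.533, 0.002) [[285.7, 230.2], [289.4, 156.1]]
```

>>> servo_tool --rows '[0,0.005,-0.0037,0.003,0,0,0.005,-0.0037,0.003,0,0,0.005,-0.0037,0.003,0,0,0.005,-0.0037,0.003,0,0,0.005,-0.0037,0.003,0]'

```text
time: 21.4
position: [0.5023, 0.0288, 0.0142]
tool_rot: [0.681, 0.681, 0.184, -0.197]
ft_force: [2.3, -3.5, -2.5]
grip_width: 0.0433
grip_force: 2.0
```

>>> servo_tool --rows '[0,0.005,-0.0037,0.003,0,0,0.005,-0.0037,0.003,0,0,0.005,-0.0037,0.003,0,0,0.005,-0.0037,0.003,0,0,0.005,-0.0037,0.003,0]'

```text
time: 21.82
position: [0.4836, 0.0583, 0.0149]
tool_rot: [0.681, 0.681, 0.184, -0.197]
ft_force: [1.7, -5.0, -2.7]
grip_width: 0.0433
grip_force: 2.0
```

```bash
python3 s.py; python3 tilt.py; python3 v.py pics/mid.png 160
```

```text
21.8167 [0.4836 0.0583 0.0149] [-0.427  0.811  1.899  0.688  0.824 -1.001] [ 1.7 -5.  -2.7]
[[ 0.005  1.    -0.017]
 [ 0.855  0.004  0.519]
 [ 0.519 -0.017 -0.854]]
base [array([0.484, 0.094, 0.001]), array([0.486, 0.095, 0.   ])] cap None [np.int32(149)]
22.0167 [0.483  0.0588 0.0153] [ 0.5 -0.  -1.3]
```

View pics/mid.png

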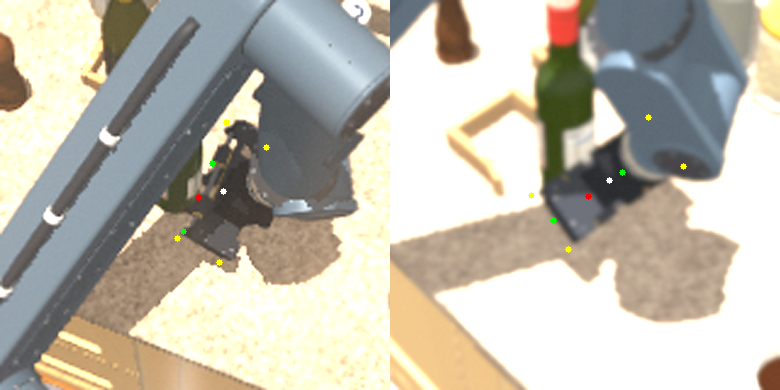

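Bottle upright and about to enter: base (0.485, 0.095), touching at side-crop (560,190) just in front of the open mouth. I'll finish the alignment, then push straight in.

>>> servo_tool --rows '[0,0.005,-0.003,0.0032,0,0,0.005,-0.003,0.0032,0,0,0.005,-0.003,0.0032,0,0,0.005,-0.003,0.0032,0,0,0.005,-0.003,0.0032,0]'

```text
time: 22.53
position: [0.472, 0.0852, 0.0144]
tool_rot: [0.682, 0.681, 0.185, -0.193]
ft_force: [3.8, -6.7, 3.5]
grip_width: 0.0432
grip_force: 4.0
```

>>> servo_tool --rows '[0,0.005,0,0.0032,0,0,0.005,0,0.0032,0,0,0.005,0,0.0032,0,0,0.005,0,0.0032,0,0,0.005,0,0.0032,0]'

```text
time: 22.95
position: [0.4705, 0.115, 0.0141]
tool_rot: [0.681, 0.681, 0.185, -0.194]
ft_force: [-0.7, -10.7, 6.6]
grip_width: 0.0437
grip_force: 5.3
```

```bash
python3 s.py; python3 tilt.py
```

```text
22.95 [0.4705 0.115  0.0141] [-0.325  0.805  1.957  0.789  0.753 -1.011] [ -0.7 -10.7   6.6]
[[ 0.004  1.    -0.013]
 [ 0.857  0.003  0.516]
 [ 0.516 -0.013 -0.856]]
base [array([ 0.468,  0.148, -0.001]), array([0.472, 0.153, 0.001])] cap None [np.int32(135)]
23.15 [0.47   0.1163 0.0141] [ 1.4 -3.5  3.8]
```

>>> servo_tool --rows '[0,0.005,0,0.003,0,0,0.005,0,0.003,0,0,0.005,0,0.003,0,0,0.005,0,0.003,0,0,0.005,0,0.003,0]'

```text
time: 23.57
position: [0.4696, 0.1448, 0.014]
tool_rot: [0.681, 0.681, 0.184, -0.195]
ft_force: [1.0, -8.9, 5.2]
grip_width: 0.0437
grip_force: 5.0
```

>>> servo_tool --rows '[0,0.0035,0,0.0021,0,0,0.0035,0,0.0021,0,0,0.0035,0,0.0021,0,0,0.0017,0,0.001,0,0,0.0017,0,0.001,0]'

```text
time: 23.98
position: [0.4691, 0.1612, 0.014]
tool_rot: [0.681, 0.681, 0.184, -0.195]
ft_force: [0.3, -8.1, 4.0]
grip_width: 0.0435
grip_force: 4.9
```

```bash
python3 s.py; python3 tilt.py
```

```text
23.9833 [0.4691 0.1612 0.014 ] [-0.23   0.805  1.963  0.854  0.725 -0.98 ] [ 0.3 -8.1  4. ]
[[ 0.005  1.    -0.015]
 [ 0.856  0.004  0.517]
 [ 0.517 -0.016 -0.856]]
base [array([ 0.467,  0.193, -0.002]), array([0.469, 0.196, 0.001])] cap None [np.int32(135)]
24.1833 [0.469  0.1615 0.0141] [ 0.7 -5.   3. ]
```

Now 2 mm steps until the force rises against the back wall.

>>> servo_tool --rows '[0,0.0017,0,0.001,0,0,0.0017,0,0.001,0,0,0.0017,0,0.001,0,0,0.0017,0,0.001,0,0,0,0,0,0]'

```text
time: 24.6
position: [0.4689, 0.1694, 0.0141]
tool_rot: [0.681, 0.681, 0.184, -0.196]
ft_force: [0.6, -6.1, 2.1]
grip_width: 0.0434
grip_force: 3.9
```

>>> servo_tool --rows '[0,0.0017,0,0.001,0,0,0.0017,0,0.001,0,0,0,0,0,0]'

```text
time: 24.85
position: [0.4688, 0.1734, 0.0142]
tool_rot: [0.681, 0.681, 0.184, -0.196]
ft_force: [0.6, -6.0, 1.5]
grip_width: 0.0437
grip_force: 3.9
```

>>> servo_tool --rows '[0,0.0017,0,0.001,0,0,0.0017,0,0.001,0,0,0,0,0,0]'

```text
time: 25.1
position: [0.4689, 0.1766, 0.0141]
tool_rot: [0.681, 0.681, 0.184, -0.195]
ft_force: [0.2, -9.6, 4.4]
grip_width: 0.0434
grip_force: 5.4
```

>>> servo_tool --rows '[0,0.0017,0,0.001,0,0,0.0009,0,0.0005,0,0,0,0,0,0]'

```text
time: 25.35
position: [0.4692, 0.1773, 0.014]
tool_rot: [0.681, 0.682, 0.183, -0.193]
ft_force: [-3.3, -20.1, 9.4]
grip_width: 0.0439
grip_force: 10.4
```

```bash
python3 tilt.py
```

```text
base [array([0.65 , 0.244, 0.001]), array([ 0.467,  0.213, -0.   ])] cap None [np.int32(138)]
25.55 [0.4692 0.1773 0.014 ] [ -2.8 -19.7   8.9]
```

The force jumped to 20 N with no further motion, so the bottle is against the back wall. I'll back off straight and look.

>>> servo_tool --rows '[0,-0.003,0,-0.0018,0,0,-0.006,0,-0.0036,0,0,-0.017,0,-0.0104,0,0,-0.025,0,-0.0155,0,0,-0.03,0,-0.018,0]'

```text
time: 25.97
position: [0.4666, 0.0876, 0.0147]
tool_rot: [0.68, 0.681, 0.184, -0.2]
ft_force: [0.6, 0.4, -0.3]
grip_width: 0.0435
grip_force: 0.0
```

>>> servo_tool --rows '[0,-0.03,0,-0.018,0,0,-0.03,0,-0.018,0,0,-0.03,0,-0.018,0,0,0,0,-0.03,0,0,0,0,0,0]'

```text
time: 26.38
position: [0.4716, -0.0382, 0.041]
tool_rot: [0.682, 0.68, 0.185, -0.195]
ft_force: [-0.5, -0.5, 0.0]
grip_width: 0.0433
grip_force: 0.0
```

```bash
python3 s.py; python3 tilt.py
python3 - <<'E'
from h import *
out=[]
for c,(u,v) in(('top',(175,120)),('side',(180,100))):
    p=robot.camera(c);out.append(cv2.resize(p['pixels'][v:v+130,u:u+130,::-1],(390,390),interpolation=cv2.INTER_CUBIC))
    for n in('stood_bottle','pepper_mill','cup'):print(c,n,[(np.round(d['at'],3).tolist(),round(d['score'],2)) for d in robot.place_of(p,n)][:2])
cv2.imwrite('pics/end.png',np.hstack(out))
E
```

```text
26.3833 [ 0.4716 -0.0382  0.041 ] [-0.61   0.764  1.858  0.544  0.939 -1.025] [-0.5 -0.5  0. ]
[[ 0.007  1.    -0.012]
 [ 0.855 -0.     0.518]
 [ 0.518 -0.014 -0.855]]
base [array([ 0.467,  0.208, -0.004]), array([0.473, 0.212, 0.001])] cap None [np.int32(46)]
26.5833 [ 0.4684 -0.0325  0.0393] [-1.1 -0.2 -0. ]
top stood_bottle [([0.648, 0.233, 0.001], 0.96)]
top pepper_mill [([0.538, 0.397, -0.004], 0.88)]
top cup [([0.466, -0.295, 0.003], 0.88)]
side stood_bottle [([0.649, 0.238, -0.001], 0.86)]
side pepper_mill [([0.533, 0.392, -0.001], 0.58)]
side cup [([0.465, -0.291, 0.0], 0.95)]
```

View pics/end.png

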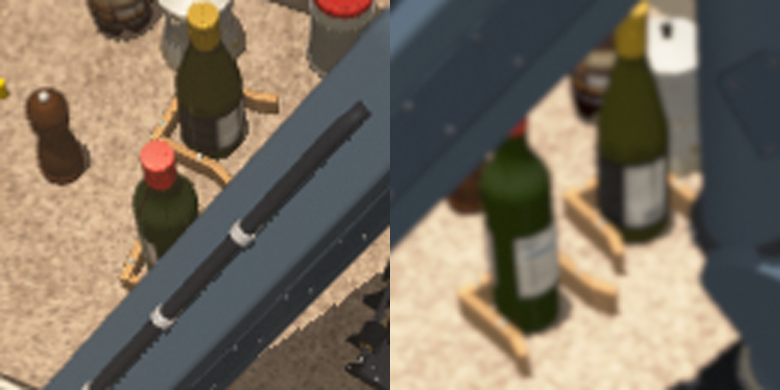

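The pictures show the oil bottle upright between the stand's walls (side-crop (520,240)), against the back. The other bottle, the mill and the cup are unmoved, and the arm is clear of everything.

```bash
python3 -c "
from rig import robot;print(robot.hand_in())"
```

```text
the job is handed in; nothing more can be done
None
```

The oil bottle stands upright in the empty stand, pushed home against its back wall with the fingers low on its body, and the job is handed in (an earlier trial push with the gripper's body briefly leaned the bottle before it settled back upright).

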